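Set the pass wheel of the grinder's dresser and start it

ROBOT

A 6-joint arm with a two-finger parallel gripper is mounted at the origin on the work surface. World frame = base frame: x ahead of the robot, y to its left, z up, the work surface at z = 0. Lengths are in mm, angles in rad, forces in N, time in s.
With the tool pointing down it reaches from about 300 to 750 mm from the base axis. Payload 8.5 kg.
Tool frame: the origin (TCP) lies at the very end of the fingers, on their centre line; the grasp point (between the pads) lies 19 mm behind it; x points along the fingers, z is the direction in which the jaws open and shut, and the axes are right-handed (so a half turn about x gives the same grasp; the last joint's range is limited). The gripper opens to 85 mm and grips with 20 to 120 N. Pads are 22 mm wide; open, the fingers measure 114 mm over their backs; the gripper's body (76 mm by 85 mm) begins 54 mm behind the grasp point. The pads swing forward as they close: fully open they stand 13 mm farther back than shut.
Start: joints at [1.008, 0.381, 1.297, -0, 1.464, -0.215], TCP at [187.447, 517.053, 231.322] pointing down, gripper open.
Joint ranges: [-3.11, 3.11], [-0.89, 2.33], [0.22, 2.48], [-1.42, 4.56], [0.17, 2.85], [-2.88, 2.88]. Speed limits (rad/s): [2.39, 2.39, 3.14, 3.14, 3.14, 3.14].

INTERFACE

Orientations are given as a unit quaternion [w, x, y, z].
In Python, from plant import arm gives the robot as it stands.
- The arm moves only by the tool play_rows, never from a script. Its argument "increments" is a list of rows, each a list of 5 numbers: the shift along the tool's x, y, z in mm, then the turn about the tool's x in degrees, then the closure, from -1 (fully open) to 1 (shut), so that 0 is half open. A call has 1 to 12 rows; each row shifts and turns the commanded pose from where the row before left it, along the tool's axes as they then stand; what a row does not reach is not made up. A row lasts 1/8 s, in which the tool goes at most 62.5 mm and 10.7 degrees, less where a joint would pass 70% of its speed; a pose out of reach is approached as far as the arm can. A call is refused whole if a number of a shift passes 62.5 or a number of a turn 10.7, either way. A call with a gripper value outside its range is refused whole. The fingers move at their own pace and stop on an object; "newtons" is the grip in N (left out, the last holds). Time passes only in rows, so rows that do not move let the fingers close. It gives the time, the measured TCP pose, the force and the opening at its end, in the units of the state.
- arm.get_state(): the state, without advancing time (a new reading comes with each control period).
- arm.read_camera(name): name is "scene" or "top"; returns (picture, depth): 400x640x3 uint8, red, green, blue; 400x640 float32, mm along the optical axis (not along the pixel's ray), 0 where there is no reading.
- arm.calibration(name): a dict with "fx", "fy", "cx", "cy" (pixels), "xyz" and "orientation" of the camera in the world. Camera axes: x right, y down, z forward; pixel columns grow to the right and rows downward; lengths in mm; the calibration is good to about 2 mm. A picture is of the moment at which its call begins. calibration takes no time and is no camera call.
- arm.close_job(): hands the job in, once; it reports no verdict.
The state is a dict: "time": time; "joints": joint angles; "dq": joint speeds; "effort": joint torques, N m; "ee_pos": TCP position; "tcp_rot": TCP orientation; "contact_force": force on the tool from outside, world axes, zero at the start; "wrist_torque": the same for the moment, N m; "width": opening from 0.0 (shut) to 1.0 (fully open).
Only numpy, scipy, OpenCV 4.12 (cv2) and the standard library are available. Lean on these libraries where they do the work, as an engineer would, in place of code of your own. Each camera call takes 0.05 s, during which the arm holds its last target. There are 200 camera calls.

TASK

On the blue console, flick the edge of the lugged thumbwheel with a fingertip, gently and click by click the way the arrow points (counter-clockwise from above), until its red lug rests at the yellow pointer, without running past it and without gripping the wheel. Take the finger off, then press the green button down and let it come back up. Leave everything else where it is.

Things in the scene. Friction and masses are not known exactly. Their poses are not given: they have to be found in the camera images.
- console: blue steel box with an aluminium top, fixed to the bench, 150 (x) by 270 (y) by 50 high; origin at the centre of its underside, z up. The thumbwheel's axis stands at (-25, 60) and the green button at (-25, -80) in its frame; the yellow pointer lies on its top on the +x side of the wheel.
- wheel_hub (a point): fixed point on the wheel's vertical axis, level with its top face, 80 above the bench; console's axes. Black wheel: hub disc of radius 26 with 6 radial lugs every 60 degrees, 8 wide, out to radius 50; all 18 thick, underside 12 above the console top. Gaps between lugs are open from above and outside; at rest one lug points along console +x.
- wheel (a joint): thumbwheel angle (rad), growing counter-clockwise from above; 0 = red lug at the pointer (console +x). Starts 2 to 4 clicks before: about -2.09, -3.14 or -4.19. One click is 1.047: a spring detent (about 2 N at the lug tips) draws it to the nearest multiple of 1.047 and finishes a click once past half-way if nothing blocks a lug. Turns both ways; stops at -5.0 and 2.6.
- red_lug (a point): on the outer end of the red lug, at its top; turns with the wheel at radius 50
- pointer (a point): tip of the flat yellow pointer on the console top, 50 from the wheel axis; the red lug stands over it when set
- start_top (a point): centre of the top face of the green push button, 30 diameter, when up; it moves down with the button. z up
- start (a joint): travel of the green button in m, 0 up, 0.006 fully down; springs back; about 5 N fully down
- sleeve: bystander: steel drill sleeve standing on the console top, 26 diameter, 36 high; origin at the centre of its underside
- spray: bystander: white spray bottle, 66 diameter, 180 high; origin at the centre of its underside
- mug: bystander: blue mug, 76 diameter, 85 high; origin at the centre of its underside
- tin: bystander: small aluminium tin with a red band, 60 diameter, 60 high; origin at the centre of its underside
- wrench: bystander: steel wrench lying on the bench between robot and console, its length along its x, under 20 high; origin at the centre of its underside
- disc: bystander: grey grinding wheel lying flat, 100 diameter, 20 thick; origin at the centre of its underside
- glasses: bystander: yellow safety glasses, 135 wide, 90 deep, 45 high; origin at the centre of its underside

How it is judged (in metres and radians):
On the way, in this order (a step that is already met when the one before it is completed fails the run):
1. the red lug rests at the pointer and the finger is off the wheel (value of joint wheel between -0.2 and 0.2 rad and contact force between the fingers and wheel below 0.1 N), for 0.2 s.
2. the green button is pressed down (value of joint wheel between -0.2 and 0.2 rad and value of joint start above 0.004 m), for 0.05 s.
At the end, for the whole second after the job is handed in: the red lug rests at the pointer (wheel angle within 0.2 rad of 0, still) and the green button is up again (under 1.5 mm) (value of joint wheel between -0.2 and 0.2 rad and velocity of joint wheel between -0.1 and 0.1 rad/s and value of joint start below 0.0015 m); the robot touches nothing.
It fails at once if the wheel ran past the pointer by more than half a click (value of joint wheel above 0.6 rad).
It fails at once if the green button was pressed while the red lug was not at the pointer (value of joint start above 0.003 m and not (value of joint wheel between -0.2 and 0.2 rad)).
It fails at once if the wheel was gripped or forced (over 30 N) (contact force between the fingers and wheel above 30 N).
It fails at once if a bystander was lifted or moved more than 30 mm (distance of any of sleeve, spray, mug, tin, wrench, disc, glasses from where it was at the start of the episode above 0.03 m).
It also fails if it takes over 64 s, if anything falls off the work surface, if the arm or the gripper's body presses on something with over 40 N, if the wrist force passes 120 N, or if a joint passes its speed limit or range.

## Working session

There is one attempt and no reset: what is moved stays moved. The work goes in short steps, Python scripts to look and compute and a tool call to move; the robot and the scene stay as the last step left them, time stands still between calls to the robot, and variables do not carry over. Pictures are saved under pics/ and viewed, about 8 in all and at most 12, crops included, and the job is handed in when it is done.

Besides the shell and the picture viewer there is one more tool, called after ">>>" as name([rows], argument=value, ...), one row to a line, values as JSON. play_rows: Moves the arm, as the interface text tells. Its arguments: {"type":"object","properties":{"increments":{"type":"array"},"newtons":{"type":"number"}},"required":["increments"]}

```bash
mkdir -p pics
python3 - <<'E'
from plant import arm
import cv2,numpy as np
for n in("scene","top"):
    p,d=arm.read_camera(n); cv2.imwrite(f"pics/{n}0.png",p[:,:,::-1]); np.savez(f"{n}0.npz",p=p,d=d); print(n,arm.calibration(n))
s=arm.get_state(); print(s)
E
```

```text
scene {'fx': 385.05165946312684, 'fy': 385.05165946312684, 'cx': 317.68644602769956, 'cy': 198.85919058872577, 'xyz': array([1.27544473e+03, 4.35459198e-01, 5.43852991e+02]), 'orientation': array([-0.34852664,  0.63042263,  0.61538463, -0.31999725])}
top {'fx': 509.02247290299414, 'fy': 509.02247290299414, 'cx': 321.2792812640653, 'cy': 199.84322643364538, 'xyz': array([ 477.55950365,   50.9869629 , 1467.56046988]), 'orientation': array([ 0.02684735, -0.706349  ,  0.70698223, -0.02294418])}
{'time': 0.1, 'joints': array([ 1.00771287e+00,  3.81118688e-01,  1.29812975e+00, -3.55895129e-05,
        1.46360761e+00, -2.15276798e-01]), 'dq': array([ 0.00143015, -0.00069294, -0.00248665,  0.00017207,  0.00019842,
        0.0001024 ]), 'effort': array([ 5.29155353e-03, -4.49213898e+01, -2.31655329e+01,  3.94823724e-05,
        3.65134169e-03,  3.11178019e-05]), 'ee_pos': array([187.32029487, 516.8478701 , 230.79748112]), 'tcp_rot': array([ 0.57856436, -0.40612934,  0.57937885,  0.40576149]), 'contact_force': array([ 0.46757508, -0.44211983, -0.07128718]), 'wrist_torque': array([-0.01366195, -0.03205845, -0.00096709]), 'width': 0.9996040375670127}
```

View pics/top0.png

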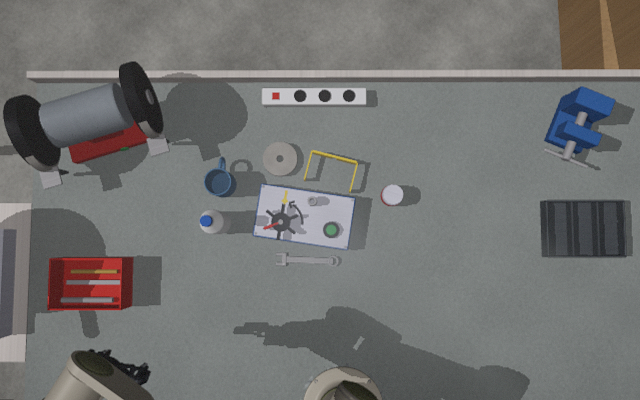

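View pics/scene0.png

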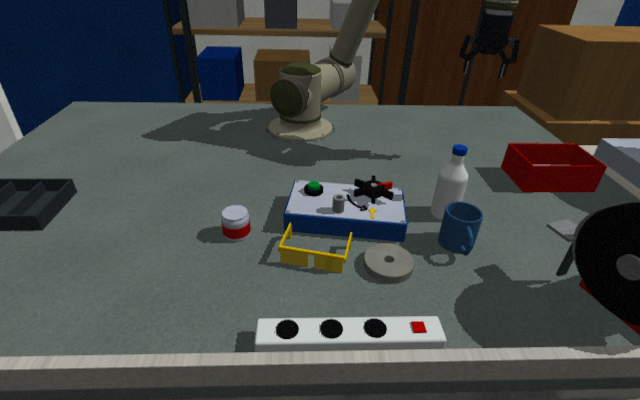

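The wheel is at about (281,222) in the top view, with its red lug at (268,227), pointing to +y/−x. The pointer is at (285,198), the button at (331,230), the sleeve at (313,201) and the spray bottle at (211,222). The red lug is about 120° counter-clockwise of the pointer, which suggests the wheel is at −4.19 (4 clicks).

```bash
cat > h.py <<'E'
import numpy as np,cv2
from scipy.spatial.transform import Rotation as R
from plant import arm
def rot(q): return R.from_quat(np.roll(q,-1)).as_matrix()
def cast(n,uv,z):
    c=arm.calibration(n); M=rot(c["orientation"])
    d=M@np.array([(uv[0]-c["cx"])/c["fx"],(uv[1]-c["cy"])/c["fy"],1]); return c["xyz"]+d*(z-c["xyz"][2])/d[2]
def blobs(p,lo,hi,roi,amin=4):
    x0,y0,x1,y1=roi; m=cv2.inRange(cv2.cvtColor(p[y0:y1,x0:x1],cv2.COLOR_RGB2HSV),lo,hi)
    k,_,st,ce=cv2.connectedComponentsWithStats(m)
    return [(tuple(np.round(ce[i]+[x0,y0],1)),int(st[i,4])) for i in range(1,k) if st[i,4]>=amin],m
E
python3 - <<'E'
from h import *
T=np.load("top0.npz");p=T["p"];d=T["d"]
roi=(245,175,365,260)
print("red",blobs(p,(0,120,90),(8,255,255),roi)[0]); 
print("green",blobs(p,(50,100,50),(80,255,255),roi)[0])
print("yellow",blobs(p,(20,120,100),(32,255,255),(275,185,295,215))[0])
# top plate outline
m=cv2.inRange(cv2.cvtColor(p,cv2.COLOR_RGB2HSV),(0,0,150),(180,60,255)); m[:175]=0;m[260:]=0;m[:,:245]=0;m[:,365:]=0
cs=max(cv2.findContours(m,cv2.RETR_EXTERNAL,cv2.CHAIN_APPROX_NONE)[0],key=cv2.contourArea)
r=cv2.minAreaRect(cs);B=np.array([cast("top",q,50)[:2] for q in cv2.boxPoints(r)]);print("box",r,B.round(1),[np.linalg.norm(B[i]-B[i-1]).round(1) for i in range(4)])
e=[B[i]-B[i-1] for i in range(4)]; y=max(e,key=np.linalg.norm); y=y*np.sign(y[1]); a=np.arctan2(-y[0],y[1]); c=B.mean(0)
M=np.array([[np.cos(a),-np.sin(a)],[np.sin(a),np.cos(a)]])
print("yaw",np.degrees(a),"c",c,"hub",c+M@[-25,60],"btn",c+M@[-25,-80])
# hub: dark blob
m=cv2.inRange(cv2.cvtColor(p,cv2.COLOR_RGB2HSV),(0,0,0),(180,255,70))
for i in blobs(p,(0,0,0),(180,255,70),roi,20)[0]: print("dark",i,cast("top",i[0],80).round(1))
for nm,lo,hi,ro,z in(("red",(0,120,90),(8,255,255),roi,80),("green",(50,100,50),(80,255,255),roi,65),("yel",(20,120,100),(32,255,255),(275,185,295,215),52)):
    for i in blobs(p,lo,hi,ro)[0]: print(nm,i,cast("top",i[0],z).round(1), d[int(i[0][1]),int(i[0][0])])
print("spraycap",cast("top",(207,221),180),"sleeve",cast("top",(312,200),86),"wr",cast("top",(308,260),10))
s=arm.get_state();print(rot(s["tcp_rot"]).round(3))
cv2.imwrite("pics/c1.png",cv2.resize(p[175:260,200:365,::-1],None,fx=4.8,fy=4.8,interpolation=cv2.INTER_CUBIC))
E
```

```text
red [((np.float64(268.0), np.float64(226.5)), 12)]
green []
yellow [((np.float64(284.7), np.float64(197.6)), 27)]
box ((303.9364013671875, 216.41329956054688), (94.12340545654297, 51.775474548339844), 8.746161460876465) [[480.2 247.3]
 [623.1 226.5]
 [582.7 -33.6]
 [440.5 -11.1]] [np.float64(261.5), np.float64(144.4), np.float64(263.3), np.float64(144.0)]
yaw -8.842060120988695 c [531.62261789 107.28748514] hub [516.1423971  170.41721478] btn [494.62282334  32.08100135]
red ((np.float64(268.0), np.float64(226.5)), 12) [502.8 203.8  80. ] 1388.1245
yel ((np.float64(284.7), np.float64(197.6)), 27) [583.8 160.8  52. ] 1426.2852
spraycap [515.02098877 347.4113426  180.        ] sleeve [574.62902669  83.8346573   86.        ] wr [408.72307981  96.93235296  10.        ]
[[-0.001 -0.94   0.341]
 [-0.001  0.341  0.94 ]
 [-1.     0.    -0.001]]
```

View pics/c1.png

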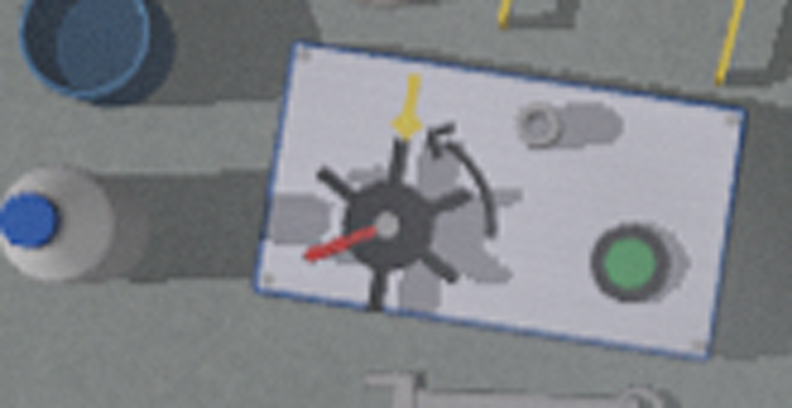

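The crop shows the hub centre at about crop px (388,224), the red lug tip at (310,257) and the button at (630,263). The lugs stand at rest along the console axes, and the red one is 4 clicks short. I'll sweep on the −x side, where a straight pass parallel to console y pushes one lug by about 48° and then slips off it.

Run:
```python
from h import *
T=np.load("top0.npz");d=T["d"]
hub=cast("top",(388/4.8+199.6,224/4.8+174.6),80);print("hub",hub, d[221,281], d[230,331], arm.calibration("top")["xyz"][2])
b=cast("top",(630/4.8+199.6,263/4.8+174.6),1467.5-d[230,331]);print("btn",b)
a=np.radians(-8.84);M=np.array([[np.cos(a),-np.sin(a)],[np.sin(a),np.cos(a)]])
for nm,h in(("pix",hub[:2]),("box",np.array([516.1,170.4]))):
  w=h+M@[-47,60]; r=M.T@(w-arm.get_state()["ee_pos"][:2]); print(nm,w,"tool y",-r[0],"z",r[1])
```

```text
hub [517.03134291 170.00015397  80.        ] 1382.0485 1390.297 1467.5604698824143
btn [494.84818719  32.59077234  77.20300293]
pix [479.81018285 236.51019264] tool y -332.09659130664556 z -232.05904854800332
box [478.87883994 236.91003867] tool y -331.1148648827084 z -231.8070769407812
```

>>> play_rows([
  [0, 0, 0, -5.5, 1],
  [0, 0, 0, -5.5, 1],
  [0, -36.8, -25.8, 0, 1],
  [0, -36.8, -25.8, 0, 1],
  [0, -36.8, -25.8, 0, 1],
  [0, -36.8, -25.8, 0, 1],
  [0, -36.8, -25.8, 0, 1],
  [0, -36.8, -25.8, 0, 1],
  [0, -36.8, -25.8, 0, 1],
  [0, -36.8, -25.8, 0, 1],
  [0, -36.8, -25.8, 0, 1],
  [0, 0, 0, 0, 1],
], newtons=20)

```text
time: 1.6
ee_pos: [480.1, 234.4, 230.6]
tcp_rot: [0.538, -0.459, 0.539, 0.459]
contact_force: [-0.9, 0.4, -0.1]
width: -0.001
```

>>> play_rows([
  [40, 0, 0, 0, 1],
  [40, 0, 0, 0, 1],
  [40, 0, 0, 0, 1],
  [20, 0, 0, 0, 1],
  [10, 0, 0, 0, 1],
  [10, 0, 0, 0, 1],
  [0, 0, 0, 0, 1],
])

```text
time: 2.48
ee_pos: [478.4, 236.4, 71.2]
tcp_rot: [0.537, -0.46, 0.537, 0.46]
contact_force: [-0.6, 0.5, 0.0]
width: 0.001
```

Run:
```python
from h import *
s=arm.get_state();print(s["time"],s["ee_pos"],s["contact_force"])
P,_=arm.read_camera("scene");t,_=arm.read_camera("top")
o=np.vstack([cv2.resize(P[130:250,250:450,::-1],(800,480))[:, :],]);cv2.imwrite("pics/a_s.png",np.vstack([cv2.resize(P[150:240,280:440,::-1],(533,300)),cv2.resize(t[170:260,240:400,::-1],(533,300))]))
```

```text
2.475 [478.40911007 236.44644457  71.24361793] [-0.60201437  0.54948273  0.0336419 ]
```

View pics/a_s.png

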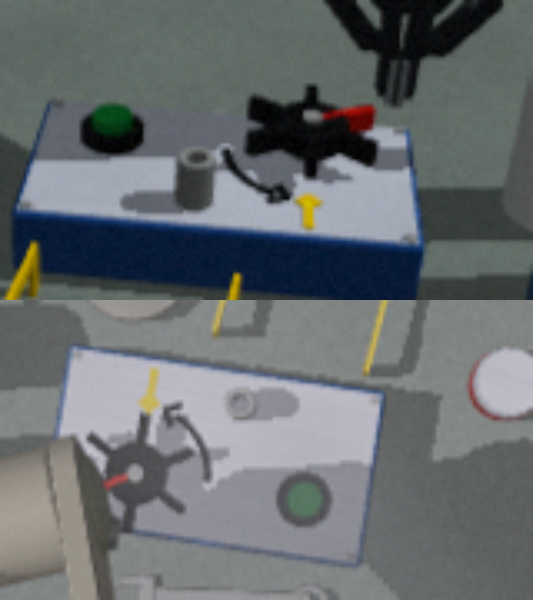

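The finger is beside the wheel with nothing touching it: scene crop tip at (398,100), red lug at (350,118). Starting the first sweep.

>>> play_rows([
  [2, 0, -10, 0, 1],
  [0, 0, -10, 0, 1],
  [0, 0, -10, 0, 1],
  [0, 0, -4, 0, 1],
  [0, 0, -4, 0, 1],
  [0, 0, -4, 0, 1],
  [0, 0, -4, 0, 1],
  [0, 0, -4, 0, 1],
  [0, 0, -4, 0, 1],
  [0, 0, -4, 0, 1],
  [0, 0, -4, 0, 1],
  [0, 0, -4, 0, 1],
])

```text
time: 4.08
ee_pos: [468.2, 170.7, 69.3]
tcp_rot: [0.537, -0.46, 0.538, 0.46]
contact_force: [-0.6, -0.1, 0.6]
width: 0.003
```

>>> play_rows([
  [0, 0, -4, 0, 1],
  [0, 0, -4, 0, 1],
  [0, 0, -4, 0, 1],
  [0, 0, -4, 0, 1],
  [0, 0, -4, 0, 1],
  [0, 0, -4, 0, 1],
  [0, 0, -4, 0, 1],
  [0, 0, -4, 0, 1],
  [0, 0, -4, 0, 1],
  [0, 0, -4, 0, 1],
  [0, 0, -6, 0, 1],
  [0, 0, -6, 0, 1],
])

```text
time: 5.58
ee_pos: [460.2, 119.3, 69.3]
tcp_rot: [0.537, -0.46, 0.537, 0.46]
contact_force: [-0.7, -0.1, -0.1]
width: 0.003
```

```bash
cat >> h.py <<'E'
def ang():
    t,_=arm.read_camera("top"); b,_=blobs(t,(0,110,70),(8,255,255),(255,195,310,250))
    P,_=arm.read_camera("scene"); bs,_=blobs(P,(0,120,70),(8,255,255),(340,165,405,215))
    a=np.radians(-8.84)
    for n,bb in(("top",b),("scene",bs)):
        for q,k in bb:
            v=cast(n,q,80 if n=="top" else 75)[:2]-[516.6,170.2]; print(n,q,k,"r",np.hypot(*v).round(1),"deg",np.degrees(np.arctan2(v[1],v[0])-a).round(1))
    return t,P
E
python3 - <<'E'
from h import *
s=arm.get_state();print(s["time"],s["ee_pos"],s["contact_force"])
t,P=ang()
cv2.imwrite("pics/b_s.png",np.vstack([cv2.resize(P[150:240,280:440,::-1],(533,300)),cv2.resize(t[170:260,240:400,::-1],(533,300))]))
E
```

```text
5.575 [460.23181955 119.28438034  69.32320879] [-0.65358056 -0.05782905 -0.07777218]
scene (np.float64(373.0), np.float64(178.5)) 24 r 37.3 deg 179.7
```

View pics/b_s.png

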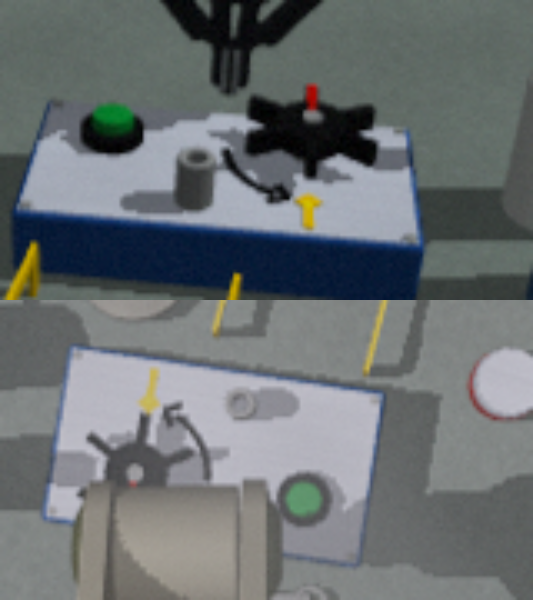

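The first sweep moved the wheel exactly one click: the red lug is now at 180°, crop px (312,97), with the finger clear. I'll lift, go back and repeat.

>>> play_rows([
  [-40, 0, 0, 0, 1],
  [0, 0, 39, 0, 1],
  [0, 0, 39, 0, 1],
  [0, 0, 40, 0, 1],
  [0, 0, 0, 0, 1],
  [30, 0, 0, 0, 1],
  [10, 0, 0, 0, 1],
  [0, 0, -10, 0, 1],
  [0, 0, -10, 0, 1],
  [0, 0, -10, 0, 1],
  [0, 0, -4, 0, 1],
  [0, 0, -4, 0, 1],
])

```text
time: 7.18
ee_pos: [472.8, 198.4, 69.6]
tcp_rot: [0.538, -0.46, 0.537, 0.459]
contact_force: [0.3, 0.3, 0.3]
width: 0.005
```

>>> play_rows([
  [0, 0, -4, 0, 1],
  [0, 0, -4, 0, 1],
  [0, 0, -4, 0, 1],
  [0, 0, -4, 0, 1],
  [0, 0, -4, 0, 1],
  [0, 0, -4, 0, 1],
  [0, 0, -4, 0, 1],
  [0, 0, -4, 0, 1],
  [0, 0, -4, 0, 1],
  [0, 0, -4, 0, 1],
  [0, 0, -4, 0, 1],
  [0, 0, -4, 0, 1],
])

```text
time: 8.68
ee_pos: [465.2, 151.1, 69.3]
tcp_rot: [0.537, -0.46, 0.537, 0.46]
contact_force: [-0.4, -0.0, -0.9]
width: 0.001
```

>>> play_rows([
  [0, 0, -4, 0, 1],
  [0, 0, -4, 0, 1],
  [0, 0, -4, 0, 1],
  [0, 0, -4, 0, 1],
  [0, 0, -4, 0, 1],
  [0, 0, -6, 0, 1],
  [0, 0, -6, 0, 1],
])

```text
time: 9.55
ee_pos: [460.2, 119.3, 69.3]
tcp_rot: [0.537, -0.46, 0.537, 0.46]
contact_force: [-0.3, -0.5, 0.4]
width: -0.0
```

Run:
```python
from h import *
s=arm.get_state();print(s["time"],s["ee_pos"],s["contact_force"])
t,P=ang()
cv2.imwrite("pics/c_s.png",np.vstack([cv2.resize(P[150:240,280:440,::-1],(533,300)),cv2.resize(t[170:260,240:400,::-1],(533,300))]))
```

```text
9.55 [460.22529034 119.29401717  69.34304639] [-0.34369057 -0.50512394  0.37113772]
scene (np.float64(361.2), np.float64(181.4)) 44 r 33.7 deg -124.4
```

The red lug now reads about −120° (−124° by blob centroid), so that is the second click. Third sweep.

>>> play_rows([
  [-40, 0, 0, 0, 1],
  [0, 0, 39, 0, 1],
  [0, 0, 39, 0, 1],
  [0, 0, 40, 0, 1],
  [0, 0, 0, 0, 1],
  [30, 0, 0, 0, 1],
  [10, 0, 0, 0, 1],
  [0, 0, -10, 0, 1],
  [0, 0, -10, 0, 1],
  [0, 0, -10, 0, 1],
  [0, 0, -4, 0, 1],
  [0, 0, -4, 0, 1],
])

```text
time: 11.15
ee_pos: [472.8, 198.4, 69.6]
tcp_rot: [0.538, -0.46, 0.537, 0.459]
contact_force: [0.9, 1.4, -0.2]
width: -0.0
```

>>> play_rows([
  [0, 0, -4, 0, 1],
  [0, 0, -4, 0, 1],
  [0, 0, -4, 0, 1],
  [0, 0, -4, 0, 1],
  [0, 0, -4, 0, 1],
  [0, 0, -4, 0, 1],
  [0, 0, -4, 0, 1],
  [0, 0, -4, 0, 1],
  [0, 0, -4, 0, 1],
  [0, 0, -4, 0, 1],
  [0, 0, -4, 0, 1],
  [0, 0, -4, 0, 1],
])

```text
time: 12.65
ee_pos: [465.2, 151.0, 69.3]
tcp_rot: [0.537, -0.46, 0.537, 0.46]
contact_force: [-0.1, 0.2, 0.5]
width: -0.005
```

>>> play_rows([
  [0, 0, -4, 0, 1],
  [0, 0, -4, 0, 1],
  [0, 0, -4, 0, 1],
  [0, 0, -4, 0, 1],
  [0, 0, -4, 0, 1],
  [0, 0, -6, 0, 1],
  [0, 0, -6, 0, 1],
])

```text
time: 13.52
ee_pos: [460.2, 119.3, 69.3]
tcp_rot: [0.537, -0.46, 0.537, 0.46]
contact_force: [-0.6, 0.4, -0.2]
width: 0.004
```

Run:
```python
from h import *
s=arm.get_state();print(s["time"],s["ee_pos"],s["contact_force"])
t,P=ang()
cv2.imwrite("pics/d_s.png",np.vstack([cv2.resize(P[150:240,280:440,::-1],(533,300)),cv2.resize(t[170:260,240:400,::-1],(533,300))]))
```

```text
13.525 [460.24067923 119.28465448  69.32997791] [-0.62682299  0.38947552 -0.15884491]
top (np.float64(288.6), np.float64(218.1)) 13 r 24.2 deg -59.2
top (np.float64(294.8), np.float64(216.0)) 5 r 42.0 deg -60.6
scene (np.float64(360.2), np.float64(190.3)) 71 r 36.1 deg -53.9
```

View pics/d_s.png

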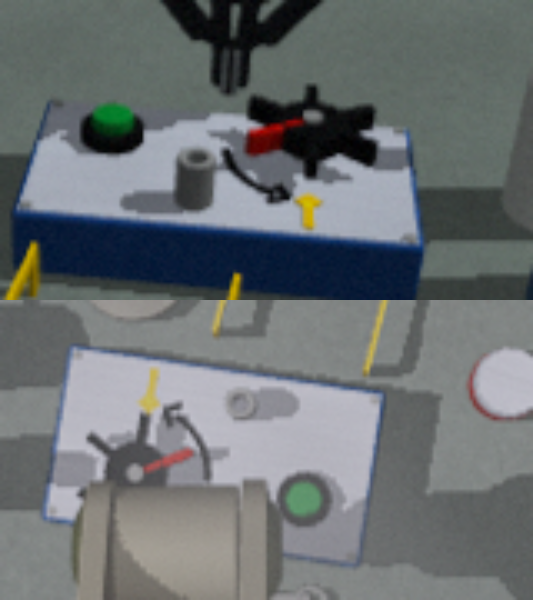

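The red lug is at −60° (scene crop (275,137), top crop (168,461)), so one click is left.

>>> play_rows([
  [-40, 0, 0, 0, 1],
  [0, 0, 39, 0, 1],
  [0, 0, 39, 0, 1],
  [0, 0, 40, 0, 1],
  [0, 0, 0, 0, 1],
  [30, 0, 0, 0, 1],
  [10, 0, 0, 0, 1],
  [0, 0, -10, 0, 1],
  [0, 0, -10, 0, 1],
  [0, 0, -10, 0, 1],
  [0, 0, -4, 0, 1],
  [0, 0, -4, 0, 1],
])

```text
time: 15.12
ee_pos: [472.8, 198.4, 69.6]
tcp_rot: [0.538, -0.46, 0.537, 0.459]
contact_force: [-0.6, -0.0, -0.2]
width: 0.001
```

>>> play_rows([
  [0, 0, -4, 0, 1],
  [0, 0, -4, 0, 1],
  [0, 0, -4, 0, 1],
  [0, 0, -4, 0, 1],
  [0, 0, -4, 0, 1],
  [0, 0, -4, 0, 1],
  [0, 0, -4, 0, 1],
  [0, 0, -4, 0, 1],
  [0, 0, -4, 0, 1],
  [0, 0, -4, 0, 1],
  [0, 0, -4, 0, 1],
  [0, 0, -4, 0, 1],
])

```text
time: 16.62
ee_pos: [465.2, 151.1, 69.3]
tcp_rot: [0.537, -0.46, 0.537, 0.46]
contact_force: [-0.3, -0.2, -0.4]
width: 0.002
```

>>> play_rows([
  [0, 0, -4, 0, 1],
  [0, 0, -4, 0, 1],
  [0, 0, -4, 0, 1],
  [0, 0, -4, 0, 1],
  [0, 0, -4, 0, 1],
  [0, 0, -6, 0, 1],
  [0, 0, -6, 0, 1],
  [0, 0, 0, 0, 1],
  [0, 0, 0, 0, 1],
  [-40, 0, 0, 0, 1],
])

```text
time: 17.88
ee_pos: [459.1, 119.7, 108.0]
tcp_rot: [0.536, -0.458, 0.539, 0.461]
contact_force: [0.2, -0.5, 0.5]
width: 0.003
```

Run:
```python
from h import *
s=arm.get_state();print(s["time"],s["ee_pos"],s["contact_force"])
t,P=ang()
r=[494.7,32.3]-s["ee_pos"][:2];X=rot(s["tcp_rot"]);print("to btn tool y,z",X[:2,1]@r,X[:2,2]@r)
```

```text
17.875 [459.0592011  119.74475914 108.03361485] [ 0.22916762 -0.4792654   0.48390504]
top (np.float64(281.8), np.float64(211.3)) 22 r 27.9 deg 1.0
scene (np.float64(373.2), np.float64(194.3)) 47 r 33.8 deg 0.8
to btn tool y,z -48.774799796127226 -80.8568628314578
```

The wheel reads +1° in both views and the finger is off. Moving on to the button.

>>> play_rows([
  [0, -16, -27, 0, 1],
  [0, -16, -27, 0, 1],
  [0, -16, -27, 0, 1],
  [0, 0, 0, 0, 1],
  [15, 0, 0, 0, 1],
  [8, 0, 0, 0, 1],
  [0, 0, 0, 0, 1],
  [0, 0, 0, 0, 1],
])

```text
time: 18.98
ee_pos: [495.2, 32.5, 86.6]
tcp_rot: [0.537, -0.46, 0.537, 0.46]
contact_force: [-0.2, 0.1, -0.4]
width: -0.002
```

Run:
```python
from h import *
s=arm.get_state();print(s["time"],s["ee_pos"],s["contact_force"])
t,P=ang()
cv2.imwrite("pics/e_s.png",np.vstack([cv2.resize(P[150:240,280:440,::-1],(533,300)),cv2.resize(t[170:260,240:400,::-1],(533,300))]))
```

```text
18.975 [495.23442858  32.47885184  86.61979236] [-0.18285856  0.1155076  -0.35839253]
top (np.float64(281.8), np.float64(211.1)) 21 r 28.4 deg 1.2
scene (np.float64(373.2), np.float64(194.2)) 49 r 33.3 deg 0.8
```

View pics/e_s.png

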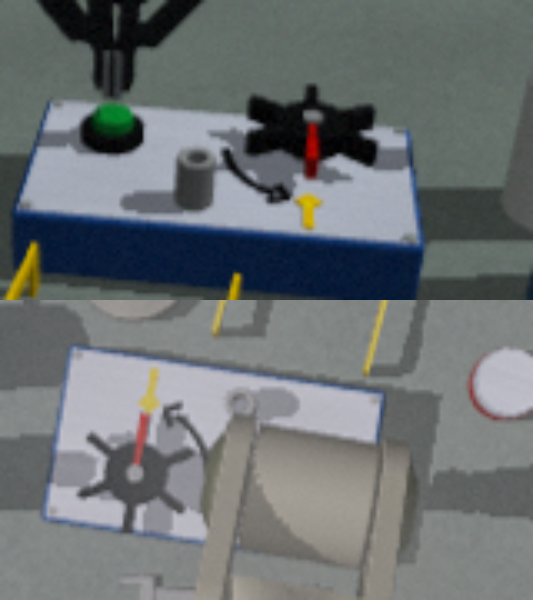

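The red lug is at the pointer (scene crop (312,150) above (308,205)), and the finger is centred over the button (112,95). I'll press in small steps and watch the force.

>>> play_rows([
  [4, 0, 0, 0, 1],
  [3, 0, 0, 0, 1],
  [2, 0, 0, 0, 1],
  [2, 0, 0, 0, 1],
  [0, 0, 0, 0, 1],
])

```text
time: 19.7
ee_pos: [495.1, 32.2, 75.2]
tcp_rot: [0.537, -0.459, 0.537, 0.46]
contact_force: [0.3, 0.5, -0.4]
width: -0.003
```

>>> play_rows([
  [2, 0, 0, 0, 1],
  [1, 0, 0, 0, 1],
  [0, 0, 0, 0, 1],
])

```text
time: 20.08
ee_pos: [495.1, 32.2, 72.3]
tcp_rot: [0.537, -0.46, 0.537, 0.46]
contact_force: [-0.3, 0.1, -0.6]
width: 0.002
```

>>> play_rows([
  [2, 0, 0, 0, 1],
  [1, 0, 0, 0, 1],
  [0, 0, 0, 0, 1],
])

```text
time: 20.45
ee_pos: [495.2, 32.2, 69.4]
tcp_rot: [0.537, -0.46, 0.537, 0.459]
contact_force: [-0.4, 0.4, 2.5]
width: 0.0
```

>>> play_rows([
  [2, 0, 0, 0, 1],
  [1, 0, 0, 0, 1],
  [0, 0, 0, 0, 1],
])

```text
time: 20.82
ee_pos: [495.2, 32.2, 66.4]
tcp_rot: [0.537, -0.46, 0.537, 0.459]
contact_force: [-0.9, 0.1, 5.2]
width: -0.0
```

>>> play_rows([
  [1, 0, 0, 0, 1],
  [1, 0, 0, 0, 1],
  [0, 0, 0, 0, 1],
])

```text
time: 21.2
ee_pos: [495.3, 32.2, 65.8]
tcp_rot: [0.538, -0.46, 0.537, 0.459]
contact_force: [-5.8, 0.7, 20.8]
width: 0.001
```

At 20.8 N the button has bottomed out. I'll release it and back off.

>>> play_rows([
  [-5, 0, 0, 0, 1],
  [-5, 0, 0, 0, 1],
  [-20, 0, 0, 0, 1],
  [-50, 0, 0, 0, 1],
  [-50, 0, 0, 0, 1],
  [-30, 0, 0, 0, 1],
  [0, 40, 0, 0, 1],
  [0, 40, 0, 0, 1],
  [0, 40, 0, 0, 1],
  [0, 0, 0, 0, 1],
  [0, 0, 0, 0, 1],
])

```text
time: 22.58
ee_pos: [377.2, 50.7, 224.4]
tcp_rot: [0.538, -0.46, 0.537, 0.459]
contact_force: [0.8, -0.5, -0.4]
width: -0.003
```

Run:
```python
from h import *
s=arm.get_state();print(s["time"],s["ee_pos"],s["contact_force"],abs(s["dq"]).max())
t,P=ang()
cv2.imwrite("pics/f.png",np.vstack([cv2.resize(P[130:290,200:500,::-1],(560,300)),cv2.resize(t[130:280,190:470,::-1],(560,300))]))
```

```text
22.575 [377.16756142  50.70082416 224.38780841] [ 0.7961349  -0.4912153  -0.38783789] 0.016531524523042514
top (np.float64(282.1), np.float64(210.3)) 7 r 30.7 deg 0.2
scene (np.float64(373.3), np.float64(193.2)) 40 r 29.1 deg 1.4
```

View pics/f.png

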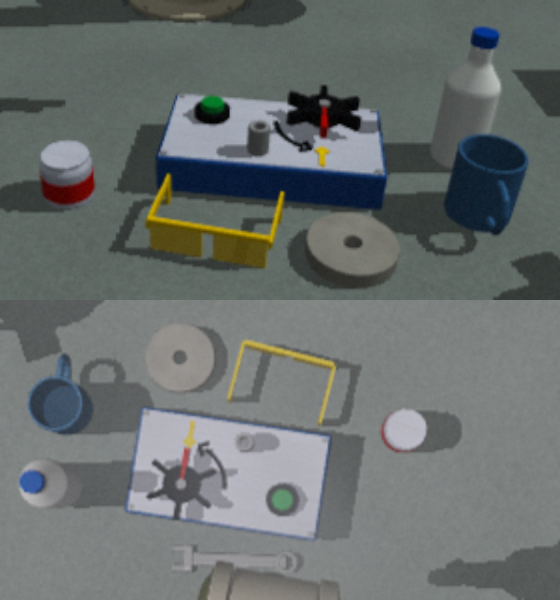

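The red lug is at the pointer (top crop (187,460) under (191,433)), the button is up (scene crop (212,103)), the bystanders are where they were, and the arm is clear.

```bash
python3 -c "
from plant import arm
print(arm.close_job())"
```

```text
the job is handed in; nothing more can be done
None
```

The wheel is set with its red lug at the pointer, the green button has been pressed and has come back up, and the job is handed in at about 22.6 s. I don't have the verdict, because `close_job` reports none.

- **Wheel:** it started 4 clicks short of the pointer (−4.19). I made four slow sweeps with the closed fingertip past the side nearest the robot, each moving it one click. I checked the angle after every sweep, and it never ran past the pointer. The force readings I saw during the sweeps stayed under about 2 N.
- **Button:** I pressed it until it bottomed out. The force went from about 5 N to 20.8 N over the last millimetre or so.
- **Final checks:** the lug reads 0.2° in the top view and 1.4° in the scene view. The button looks up, and nothing else appears moved. The arm is clear with no contact force beyond sensor noise.
- **Disagreements:** the depth camera put the hub about 5 mm above its stated 80 mm height, and the button top at 77 mm where contact came at roughly 70–72 mm. Partway through, the scene-view angle was also 4–6° off the nearest click. None of these affected the result.

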